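Fetch the large tea infuser from the back of the crowded hook and seat it in the mug

ROBOT

A 7-joint arm with a two-finger parallel gripper is mounted at the origin on a cart in front of the work surface, level with it; the furniture and walls round the work are solid. World frame = base frame: x ahead of the robot, y to its left, z up, the work surface at z = 0. Lengths are in m, angles in degrees, forces in N, time in s.
With the tool pointing down it reaches from about 0.425 to 0.875 m from the base axis. Payload 4.7 kg.
Tool frame: the origin (TCP) lies between the finger pads; the fingertips stand env.tip_reach ahead of it and the grasp point (between the pads) lies 2 mm behind it (env.tip_reach is the distance from the TCP to the fingertips, in m); z points along the fingers, y is the line along which they close (so a half turn about z gives the same grasp; the last joint's range is limited). The gripper opens to 87 mm and grips with 3 to 60 N. Pads are 19 mm wide; open, the fingers measure 117 mm over their backs; the gripper's body (75 mm by 190 mm) begins 51 mm behind the grasp point.
Start: joints at [-62.733, 18.392, -4.016, 83.108, 1.295, 78.541, -3.26], TCP at [0.29, 0.582, 0.24] pointing down, gripper open.
Joint ranges: [-163.93, 163.93], [-17.29, 119.83], [-79.2, 71.16], [3.27, 140.29], [-89.18, 269.18], [5.43, 117.66], [-154.24, 154.24]. Speed limits (degrees/s): [147.25, 147.25, 180, 180, 180, 180, 180].

INTERFACE

Orientations are given as [roll, pitch, yaw] about the fixed x, y, z axes, in that order (R = Rz(yaw) Ry(pitch) Rx(roll)).
In Python, from cell import env, read_camera gives the robot as it stands. The module is installed in compiled form; this text tells all that it offers.
- The arm moves only by the shell command python3 -m handwheel 'ROWS' [FORCE]. ROWS is rows parted by semicolons, their numbers by spaces, 1 to 8 of them, each of 5 numbers: dx, dy, dz in m, then a turn about the tool's z in degrees, then the finger opening in m; each row is the pose to reach, as a shift and turn from the pose commanded when the command began, along the tool's axes at that moment; what a row does not reach only later rows make up. A row lasts 1/12 s, in which the tool goes at most 0.0417 m and 7.16 degrees, less where a joint would pass 70% of its speed; a pose out of reach is approached as far as the arm can. The fingers move at their own pace and stop on an object; FORCE is the grip in N (left out, the last holds). Time passes only in rows, so rows that do not move let the fingers close. It prints the time, the measured TCP pose, the force, the opening and the grip force at its end.
- env.get_obs(): the state, without advancing time (a new reading comes with each control period).
- read_camera(name): name is "side" or "top" or "wrist"; returns a dict with "color" (420x560x3 uint8, blue, green, red), "fx", "fy", "cx", "cy" (pixels), "dist" ([k1, k2, p1, p2, k3] as OpenCV has them; the pictures are not rectified), "world_from_camera" (4x4, takes a point from camera to world coordinates). Camera axes: x right, y down, z forward; pixel columns grow to the right and rows downward; lengths in m; the calibration is good to about 2 mm. A picture is of the moment at which its call begins. There is no depth.
- env.sign_off(): hands the job in; it is judged then, once.
The state is a dict: "time_s": time; "qpos": joint angles; "joint_velocities": joint speeds; "effort": joint torques, N m; "tool_pos": TCP position; "tool_rot": TCP orientation; "force": force on the tool from outside, world axes, zero at the start; "wrist_torque": the same for the moment, N m; "grip_width": finger opening in m; "grasp_force": force on a finger pad.
Only numpy, scipy, OpenCV 4.12 (cv2) and the standard library are available. Lean on these libraries where they do the work, as an engineer would, in place of code of your own. Each camera call takes 0.05 s, during which the arm holds its last target. There are 200 camera calls.

TASK

The large tea infuser for the mug hangs at the back of the crowded hook, behind two small ones. First hang both small infusers on the spare hook of the rail and let go of them; then take the large infuser off and lower it gently into the mug, basket inside, until both its wings rest on the rim. Do not drop an infuser, tip the mug, or knock the other things on the counter about.

Things in the scene. Friction and masses are not known exactly. Their poses are not given: they have to be found in the camera images.
- rack: Steel counter rail, fixed: a level 14 mm tube, 336 mm long along y, axis 235 mm above the worktop, on two uprights at y = +-150 mm with feet. Origin on the worktop under the tube's middle; -x faces the robot. It carries two alike clip-on hooks about 160 mm apart, which may be swapped.
- hook_crowded: Hook that holds all three infusers at the start, large one nearest the rail. Fixed. Origin: on the rail tube's axis; x, y, z as the rack's. Its prong is a level round 8 mm steel bar along -x at z = 0, to x = -155 mm, then curls up to its tip at x = -168 mm, top 15 mm above the prong's axis: raise a bail 15 to 40 mm to pass it. Clip block: x > -17 mm.
- hook_spare: Spare hook on the same rail, empty at the start; same shape, size and axes as the crowded hook.
- infuser_large: Large perforated steel tea infuser, 90 g: round basket 54 mm across, 52 mm deep, below two flat 2 mm wings along +-y (96 mm over both, 22 mm wide). Origin: basket's axis, underside of wings; z up. Starts nearest the rail, about 47 mm in front of the rail's axis. Any infuser hanging on a prong has its origin 51 mm below the prong's axis.
- large_bail (a point): Middle of the large infuser's bail, 28 mm above its origin: a rigid strap 14 mm wide (x). Its two upright legs wear black sleeves, 18 mm wide, from 6 to 38 mm above the origin, outer faces at y = +-23, inner at +-15 mm; above them a gable peaks at 60 mm. The prong lies in the gable, along x, and passes between the sleeves. Grip the outer faces from above, fingers closing along y.
- infuser_small_a: Small perforated steel tea infuser, 50 g: round basket 40 mm across, 32 mm deep, below two flat 2 mm wings along +-y (80 mm over both, 22 mm wide). Origin: basket's axis, underside of wings; z up. Its bail and sleeves have the same sizes and heights as the large one's. Starts mid-hook, about 100 mm in front of the rail's axis.
- infuser_small_b: Small infuser just like infuser_small_a (same sizes, origin and axes). Starts at the front of the crowded hook, about 145 mm in front of the rail's axis.
- mug_rim (a point): Centre of the mouth of the loose mug, level with its rim, 101 mm above the worktop. Mug: green above, white below, 0.28 kg, 78 mm outer and about 68 mm inner diameter, hollow to 7 mm above the worktop, handle on the -y side reaching 70 mm from this point. Stands at the left or right front of the counter.
- mug_staff: The same mug; origin at its underside, 15 mm off the axis of its mouth towards the handle (-y); z up.
- tape: Bystander: roll of brown tape, 96 mm across, 48 mm high; origin at its underside; not to be disturbed.
- ramekin_e: Bystander: white ramekin, 67 mm across, 39 mm high; origin at its underside; not to be disturbed.
- ramekin_f: Bystander: white ramekin, 77 mm across, 42 mm high; origin at its underside; not to be disturbed.
Not all that is in view belongs to the job. Leave any purple or turquoise look-alike of the infuser_small_b alone.

How it is judged:
By the outcome, as a careful person would: the job done as asked, in the order asked, and still so for the second after the job is handed in, with the robot touching nothing.
It also fails if it takes over 70 s, if anything falls off the work surface, if the arm or the gripper's body presses on something with over 40 N, if the wrist force passes 120 N, or if a joint passes its speed limit or range.

## Working session

There is one attempt and no reset: what is moved stays moved. The work goes in short steps, Python scripts to look and compute and a shell command to move; the robot and the scene stay as the last step left them, time stands still between calls to the robot, and variables do not carry over. Pictures are saved under pics/ and viewed, at most 10 in all, crops included, and the job is handed in when it is done.

```bash
mkdir -p pics
cat > h.py <<'E'
import numpy as np, cv2
from cell import env, read_camera
def snap(n,f):
    c=read_camera(n); cv2.imwrite('pics/'+f,c['color']); 
    np.savez('pics/'+f+'.npz',**{k:np.array(v) for k,v in c.items()}); return c
def load(f): return dict(np.load('pics/'+f+'.npz'))
def K(c): return np.array([[c['fx'],0,c['cx']],[0,c['fy'],c['cy']],[0,0,1]],float)
def ray(c,uv):
    p=cv2.undistortPoints(np.array([[uv]],float),K(c),np.array(c['dist'],float))[0,0]
    T=np.array(c['world_from_camera']); return T[:3,3],T[:3,:3]@np.array([p[0],p[1],1])
def at(c,uv,z):
    o,d=ray(c,uv); return o+d*(z-o[2])/d[2]
def tri(c1,a,c2,b):
    o,d=ray(c1,a);p,e=ray(c2,b)
    s=np.linalg.lstsq(np.c_[d,-e],p-o,rcond=None)[0]
    return (o+d*s[0]+p+e*s[1])/2, np.linalg.norm(o+d*s[0]-p-e*s[1])
def proj(c,P):
    T=np.linalg.inv(np.array(c['world_from_camera']))
    return cv2.projectPoints(np.array(P,float).reshape(-1,1,3),cv2.Rodrigues(T[:3,:3])[0],T[:3,3],K(c),np.array(c['dist'],float))[0][:,0]
E
python3 - <<'E'
from h import *
np.set_printoptions(precision=4,suppress=True)
for n in('side','top'):
    c=snap(n,n+'0.png'); print(n,c['fx'],np.array(c['world_from_camera']))
o=env.get_obs();print(o,env.tip_reach)
E
```

```text
side 541.026920450487 [[-0.9904 -0.0747  0.1163  0.409 ]
 [-0.1372  0.4296 -0.8925  1.2144]
 [ 0.0167 -0.8999 -0.4357  0.7479]
 [ 0.      0.      0.      1.    ]]
top 454.05275008423854 [[ 0.0221 -0.9923  0.1223  0.3916]
 [-0.9998 -0.0221  0.0011 -0.0253]
 [ 0.0016 -0.1223 -0.9925  1.4413]
 [ 0.      0.      0.      1.    ]]
{'time_s': 0.1, 'qpos': array([-62.735 ,  18.4329,  -4.0164,  83.1693,   1.293 ,  78.5411,
        -3.2598]), 'joint_velocities': array([ 0.0103, -0.0768, -0.0885, -0.1863, -0.0623, -0.069 , -0.0224]), 'effort': array([  0.0003, -49.2572,  -0.4053, -31.34  ,  -0.064 ,   0.0396,
         0.0001]), 'tool_pos': array([0.2894, 0.5815, 0.2386]), 'tool_rot': array([-179.9018,    0.0034,  153.5453]), 'force': array([ 0.2682,  0.843 , -0.0626]), 'wrist_torque': array([0.0161, 0.0089, 0.0181]), 'grasp_force': 0.0, 'grip_width': 0.08699775907327449} 0.017
```

View pics/side0.png

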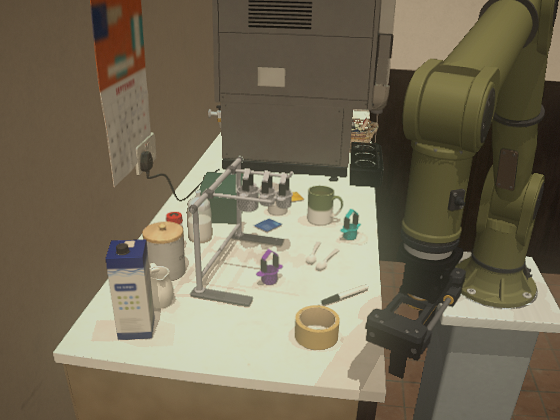

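View pics/top0.png

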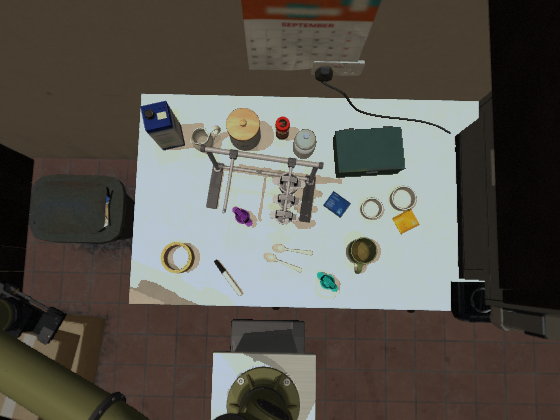

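The top view shows the rail across columns 205-322, row ~158, and the crowded hook at column ~288 with three infusers (rows 182, 198 and 214). The spare hook is at column ~230. The mug is at (362,252), handle towards the robot. The look-alikes are purple (243,215) and turquoise (328,282), and both stand on the worktop. Next I enlarge the rack.

Run:
```python
from h import *
a=cv2.imread('pics/top0.png')[140:290,195:395]; cv2.imwrite('pics/tc.png',cv2.resize(a,None,fx=4,fy=4,interpolation=cv2.INTER_CUBIC))
a=cv2.imread('pics/side0.png')[150:270,185:345]; cv2.imwrite('pics/sc.png',cv2.resize(a,None,fx=5,fy=5,interpolation=cv2.INTER_CUBIC))
```

```text
(no output)
```

View pics/tc.png

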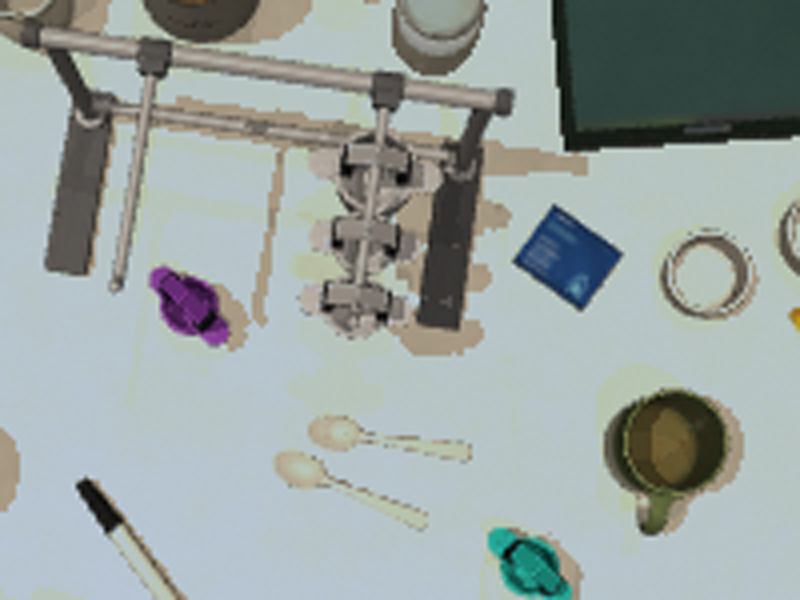

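View pics/sc.png

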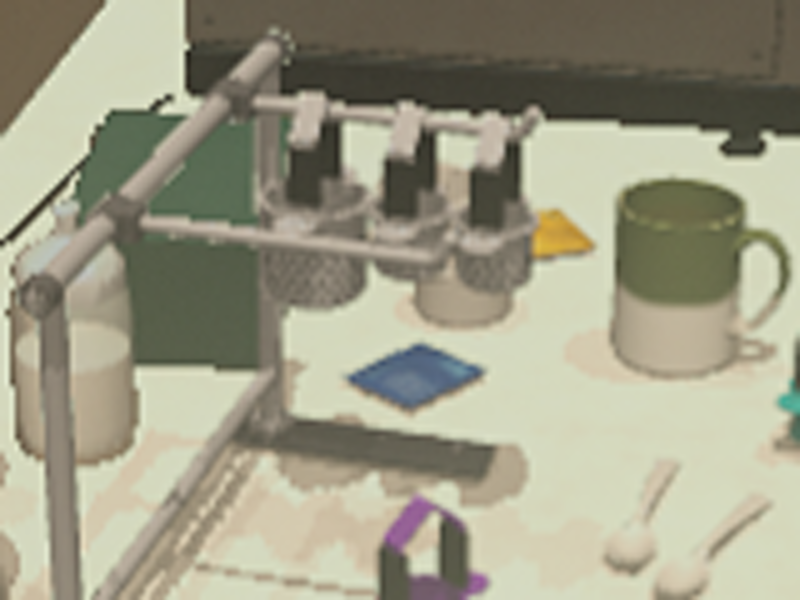

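```bash
cat >> h.py <<'E'
def tc(x,y): return ((x+.5)/4-.5+195,(y+.5)/4-.5+140)
def sc(x,y): return ((x+.5)/5-.5+185,(y+.5)/5-.5+150)
E
python3 - <<'E'
from h import *
np.set_printoptions(precision=4,suppress=True)
t=load('top0.png');s=load('side0.png')
P={n:at(t,tc(*p),z) for n,p,z in [('railL',(24,33),.235),('railR',(512,103),.235),('spJ',(153,57),.235),('spTip',(116,287),.25),('crJ',(387,90),.235),
 ('crMid',(366,235),.235),('lgTop',(376,163),.244),('aTop',(366,237),.244),('bTop',(357,299),.244),('mugL',(619,440),.101),('mugR',(729,440),.101),('mugT',(676,389),.101),('mugB',(674,496),.101),('handle',(653,532),.07)]}
for k,v in P.items(): print(k,v)
r=P['railR']-P['railL'];print(np.linalg.norm(r),np.degrees(np.arctan2(r[1],r[0]))+90)
for n,a,b in [('spJ',(153,57),(124,222)),('crJ',(387,90),(237,96)),('b',(357,299),(497,125)),('a',(366,237),(408,110)),('tip',(116,287),(443,245))]: print(n,tri(t,tc(*a),s,sc(*b)))
print('side mug rim',[at(s,sc(*p),.101) for p in [(617,190),(746,212),(683,181)]])
E
```

```text
railL [0.7297 0.1845 0.235 ]
railR [ 0.6883 -0.1488  0.235 ]
spJ [0.7148 0.096  0.235 ]
spTip [0.5542 0.1137 0.25  ]
crJ [ 0.6954 -0.0638  0.235 ]
crMid [ 0.5953 -0.0514  0.235 ]
lgTop [ 0.6428 -0.057   0.244 ]
aTop [ 0.5924 -0.0513  0.244 ]
bTop [ 0.5505 -0.0461  0.244 ]
mugL [ 0.4689 -0.2438  0.101 ]
mugR [ 0.4707 -0.325   0.101 ]
mugT [ 0.5076 -0.286   0.101 ]
mugB [ 0.4287 -0.2844  0.101 ]
handle [ 0.4023 -0.2746  0.07  ]
0.3359048916048725 -7.0731554240743435
spJ (array([0.7135, 0.0957, 0.2357]), np.float64(0.0021874396608986403))
crJ (array([ 0.6937, -0.0637,  0.2387]), np.float64(0.0016254897496609801))
b (array([ 0.5532, -0.046 ,  0.2389]), np.float64(0.004008655620054671))
a (array([ 0.5971, -0.051 ,  0.2415]), np.float64(0.008584623126979772))
tip (array([0.5574, 0.1146, 0.2439]), np.float64(0.0047033300866525275))
side mug rim [array([ 0.5099, -0.2963,  0.101 ]), array([ 0.4307, -0.2768,  0.101 ]), array([ 0.471 , -0.3175,  0.101 ])]
```

The crops confirm three steel infusers on the right-hand (-y) hook. The frontmost is b (top crop 357,299), the middle is a (366,237), and the large one is at the back (376,163). The purple (190,303) and turquoise (530,565) ones stand on the worktop, so they are look-alikes and stay where they are. The rail measures 336 mm as specified, and the hooks are 161 mm apart. The mug is centred at (0.470, -0.285), 79-81 mm across.

```bash
cat >> h.py <<'E'
from scipy.spatial.transform import Rotation as R
YAW=-7.05
J={'c':np.array([.6945,-.0638]),'s':np.array([.7142,.0960])}
def hk(h,x,y=0):
    a=np.radians(YAW); return J[h]+np.array([np.cos(a),np.sin(a)])*x+np.array([-np.sin(a),np.cos(a)])*y
def go(xy,z,yaw=180+YAW):
    o=env.get_obs(); r=R.from_euler('xyz',o['tool_rot'],degrees=True)
    d=r.inv().apply(np.r_[xy,z]-o['tool_pos']); t=-((yaw-o['tool_rot'][2]+180)%360-180)
    print('d',d.round(4),'turn',round(t,2))
E
python3 - <<'E'
from h import *
go([.29,.58],.36); go(hk('c',-.145),.36)
E
```

```text
d [-0.0012 -0.0013 -0.1214] turn -19.4
d [-0.5134 -0.4456 -0.1206] turn -19.4
```

```bash
python3 -m handwheel '0 0 -0.04 0 0.087; 0 0 -0.08 0 0.087; 0 0 -0.12 0 0.087; -0.03 -0.026 -0.12 0 0.087; -0.06 -0.052 -0.12 0 0.087; -0.09 -0.078 -0.12 0 0.087; -0.12 -0.104 -0.12 0 0.087; -0.15 -0.13 -0.12 0 0.087'; python3 -m handwheel '-0.03 -0.026 0 0 0.087; -0.06 -0.052 0 0 0.087; -0.09 -0.078 0 0 0.087; -0.12 -0.104 0 0 0.087; -0.15 -0.13 0 0 0.087; -0.18 -0.156 0 0 0.087; -0.21 -0.182 0 0 0.087; -0.24 -0.208 0 0 0.087'; python3 -c "
from h import *
go(hk('c',-.145),.36)"
```

```text
time_s: 0.77
tool_pos: [0.3664, 0.3967, 0.3592]
tool_rot: [-180.0, -0.0, 153.6]
force: [0.4, 0.7, 0.0]
grip_width: 0.0867
grasp_force: 0.0
time_s: 1.43
tool_pos: [0.4883, 0.1035, 0.3594]
tool_rot: [180.0, -0.0, 153.5]
force: [1.0, 0.6, -0.1]
grip_width: 0.0872
grasp_force: 0.0
d [-0.1224 -0.1061 -0.0007] turn -19.41
```

```bash
python3 -m handwheel '-0.03 -0.025 0 -6 0.087; -0.06 -0.05 0 -12 0.087; -0.09 -0.075 0 -19.4 0.087; -0.105 -0.09 0 -19.4 0.087; -0.105 -0.09 0 -19.4 0.087; -0.105 -0.09 0 -19.4 0.087'; python3 -c "
from h import *
go(hk('c',-.145),.36);go(hk('c',-.145),.212)
c=snap('wrist','w1.png')
cv2.imwrite('pics/w1b.png',c['color'])"
```

```text
time_s: 1.93
tool_pos: [0.542, -0.0237, 0.3591]
tool_rot: [-180.0, -0.1, 172.7]
force: [-1.3, 0.5, -0.6]
grip_width: 0.0867
grasp_force: 0.0
d [-0.0113 -0.021  -0.0009] turn -0.27
d [-0.0115 -0.021   0.1471] turn -0.27
```

View pics/w1.png

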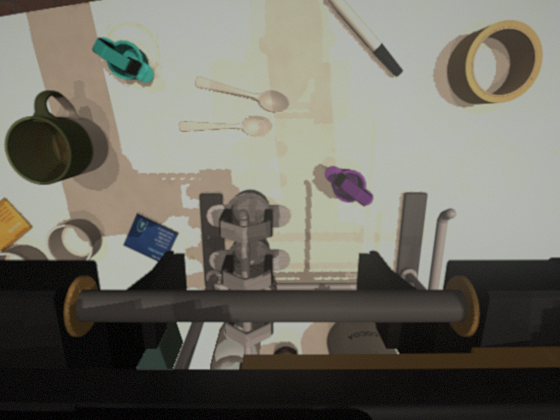

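The wrist view shows b's gable at about (247,228), the prong tip at (244,212) and the spare tip at (448,213). I'll check these against the model.

```bash
python3 -c "
from h import *
c=load('w1.png')
P=[np.r_[hk('c',-.145),.244],np.r_[hk('c',-.168),.248],np.r_[hk('s',-.168),.248],np.r_[hk('c',-.100),.244],np.r_[hk('c',-.145,.04),.186],np.r_[hk('c',-.145,-.04),.186]]
print(proj(c,P).round(1))
print(at(c,(448,212),.248)[:2]-hk('s',-.168), at(c,(244,212),.248)[:2]-hk('c',-.168))
t=at(c,(214,215),.186),at(c,(283,215),.186);print(t)
a=c['color'][180:300,180:300]; cv2.imwrite('pics/w1c.png',cv2.resize(a,None,fx=5,fy=5,interpolation=cv2.INTER_CUBIC))
"
```

```text
[[244.3 231.8]
 [243.1 204.7]
 [454.4 203.7]
 [245.7 283.8]
 [291.  212.4]
 [206.7 212.8]]
[ 0.00597879 -0.00480692] [ 0.0057563 -0.000174 ]
(array([ 0.54871282, -0.07917975,  0.186     ]), array([ 0.5570703 , -0.01415089,  0.186     ]))
```

View pics/w1c.png

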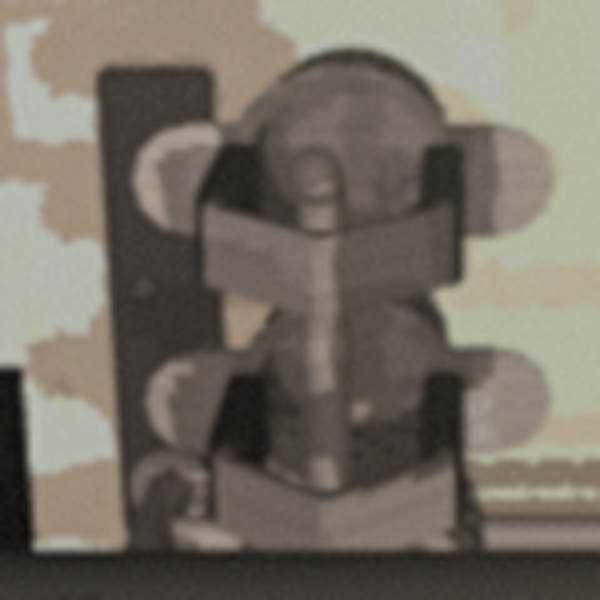

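```bash
python3 -m handwheel '-0.0125 -0.021 0 -0.3 0.087; -0.0125 -0.021 0 -0.3 0.087; -0.0125 -0.021 0.03 -0.3 0.087; -0.0125 -0.021 0.06 -0.3 0.087; -0.0125 -0.021 0.08 -0.3 0.087; -0.0125 -0.021 0.08 -0.3 0.087;  -0.0125 -0.021 0.08 -0.3 0.087'; python3 -c "
from h import *
go(hk('c',-.143),.212)"
```

```text
time_s: 2.57
tool_pos: [0.5512, -0.0424, 0.279]
tool_rot: [180.0, -0.1, 173.4]
force: [0.8, -1.3, 0.8]
grip_width: 0.087
grasp_force: 0.0
d [-0.0019 -0.0037  0.067 ] turn 0.41
```

```bash
python3 -m handwheel '-0.001 -0.0035 0.025 0.2 0.087; -0.001 -0.0035 0.045 0.2 0.087; -0.001 -0.0035 0.06 0.2 0.087; -0.001 -0.0035 0.067 0.2 0.087; -0.001 -0.0035 0.067 0.2 0.087;-0.001 -0.0035 0.067 0.2 0.087' ; python3 -c "
from h import *
go(hk('c',-.143),.212)"
```

```text
time_s: 3.07
tool_pos: [0.5534, -0.0473, 0.2141]
tool_rot: [180.0, 0.1, 173.1]
force: [0.0, 0.2, 1.5]
grip_width: 0.0869
grasp_force: 0.0
d [0.0009 0.001  0.0021] turn 0.13
```

```bash
python3 -m handwheel '0 0.001 0.002 0 0.065; 0 0.001 0.002 0 0.05; 0 0.001 0.002 0 0.04; 0 0.001 0.002 0 0.03; 0 0.001 0.002 0 0.03; 0 0.001 0.002 0 0.03; 0 0.001 0.002 0 0.03' 15
```

```text
time_s: 3.65
tool_pos: [0.5527, -0.0468, 0.2107]
tool_rot: [180.0, 0.0, 173.0]
force: [0.3, 0.3, -0.1]
grip_width: 0.0481
grasp_force: 0.0
```

```bash
python3 -m handwheel '0 0 0 0 0.03; 0 0 0 0 0.03; 0 0 0 0 0.03; 0 0 0 0 0.03' 20;  python3 -m handwheel '0 0 -0.01 0 0.03; 0 0 -0.02 0 0.03; 0 0 -0.027 0 0.03; 0 0 -0.027 0 0.03; 0 0 -0.027 0 0.03'; python3 -c "
from h import *
go(hk('c',-.205),.237)"
```

```text
time_s: 3.98
tool_pos: [0.5526, -0.0469, 0.2106]
tool_rot: [-180.0, 0.0, 173.0]
force: [-1.5, -0.8, 0.6]
grip_width: 0.046
grasp_force: 20.0
time_s: 4.4
tool_pos: [0.5531, -0.0467, 0.2385]
tool_rot: [180.0, 0.1, 173.1]
force: [-0.2, 0.3, -0.9]
grip_width: 0.0456
grasp_force: 20.0
d [0.0626 0.0005 0.0014] turn 0.1
```

```bash
python3 -m handwheel '0.015 0 0 0 0.03; 0.03 0 0 0 0.03; 0.045 0 0 0 0.03; 0.062 0 0 0 0.03; 0.062 0 0 0 0.03; 0.062 0 0 0 0.03'; python3 -c "
from h import *
go(hk('s',-.205),.237)
c=snap('wrist','w2.png')
print(proj(c,[np.r_[hk('s',-.162),.249],np.r_[hk('s',-.1),.239],np.r_[hk('c',-.162),.249]]))"
```

```text
time_s: 4.9
tool_pos: [0.4909, -0.0391, 0.2376]
tool_rot: [179.9, 0.0, 173.1]
force: [0.3, -0.2, -0.8]
grip_width: 0.0457
grasp_force: 20.0
d [-0.0004  0.1614  0.0007] turn 0.12
[[609.55943396 378.68243577]
 [561.52592746 458.35140314]
 [271.55311665 381.96560995]]
```

```bash
python3 -m handwheel '0 0.03 0 0 0.03; 0 0.06 0 0 0.03; 0 0.09 0 0 0.03; 0 0.12 0 0 0.03; 0 0.14 0 0 0.03; 0 0.158 0 0 0.03; 0 0.158 0 0 0.03; 0 0.158 0 0 0.03'; python3 -c "
from h import *
go(hk('s',-.205),.237)
c=snap('wrist','w3.png')
print(proj(c,[np.r_[hk('s',-.162),.249],np.r_[hk('s',-.155),.235]]))
t=snap('top','t3.png'); cv2.imwrite('pics/t3c.png',cv2.resize(np.vstack([cv2.resize(t['color'][140:260,190:330],None,fx=4,fy=4,interpolation=2)]),(560,480)))
"
```

```text
time_s: 5.62
tool_pos: [0.5107, 0.1183, 0.237]
tool_rot: [-179.9, -0.0, 173.2]
force: [0.2, -0.8, -0.9]
grip_width: 0.0457
grasp_force: 20.0
d [ 0.0003  0.0028 -0.    ] turn 0.21
[[276.46802165 382.09822849]
 [275.98450405 373.46633676]]
```

View pics/w3.png

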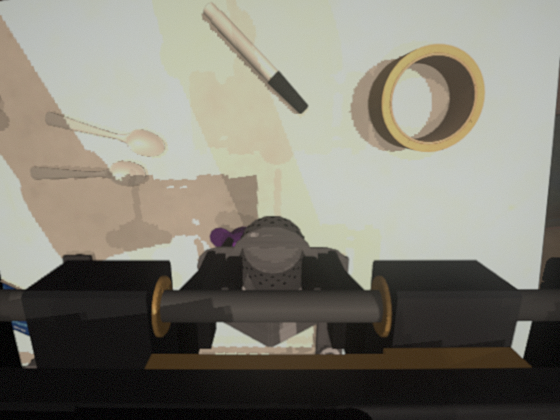

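b hangs level in the gripper (centre ~(275,255)), with the spare prong hidden behind the fingers. The y clearance is ±11 mm against about ±3 mm uncertainty, so I go in slowly and watch the force.

```bash
python3 -m handwheel '-0.012 0 0 0 0.03; -0.024 0 0 0 0.03; -0.036 0 0 0 0.03; -0.05 0 0 0 0.03; -0.065 0 0 0 0.03; -0.08 0 0 0 0.03; -0.08 0 0 0 0.03; -0.08 0 0 0 0.03'; python3 -c "
from h import *
go(hk('s',-.06),.237)"
```

```text
time_s: 6.38
tool_pos: [0.5899, 0.106, 0.2373]
tool_rot: [-179.9, -0.0, 172.9]
force: [-0.6, 0.5, -1.4]
grip_width: 0.046
grasp_force: 20.0
d [-0.0646  0.0054  0.0003] turn -0.07
```

```bash
python3 -m handwheel '-0.015 0.003 0 0 0.03; -0.03 0.003 0 0 0.03; -0.045 0.003 0 0 0.03; -0.063 0.003 0 0 0.03; -0.063 0.003 0 0 0.03; -0.063 0.003 0 0 0.03'; python3 -c "
from h import *
go(hk('s',-.06),.210)
c=snap('side','s4.png'); cv2.imwrite('pics/s4c.png',cv2.resize(c['color'][130:290,170:350],None,fx=4,fy=3.75,interpolation=2))"
```

```text
time_s: 6.88
tool_pos: [0.6521, 0.1024, 0.2373]
tool_rot: [-180.0, -0.1, 173.0]
force: [-0.7, 0.2, -0.5]
grip_width: 0.0458
grasp_force: 20.0
d [-0.0025  0.0013  0.0273] turn 0.02
```

View pics/s4c.png

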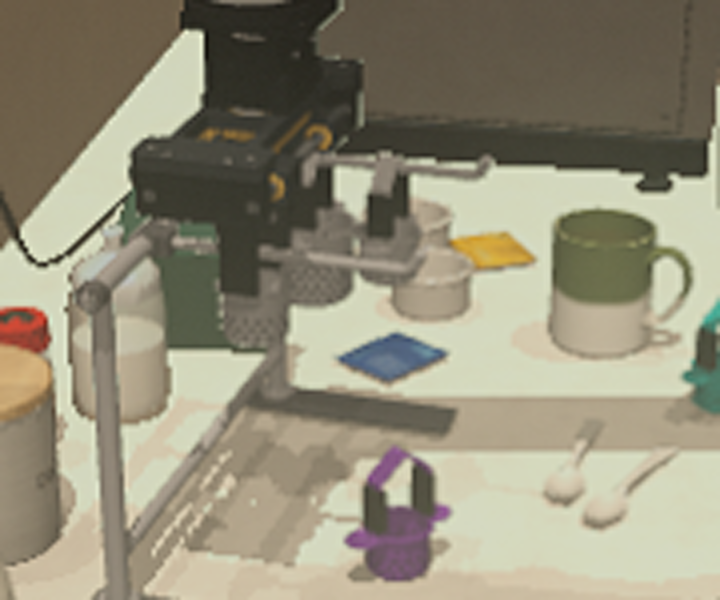

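The spare prong passes through b's bail, between the fingers. Its free end is at crop (415,262), and there is no contact force. Now lower and release.

```bash
python3 -m handwheel '0 0 0.008 0 0.03; 0 0 0.016 0 0.03; 0 0 0.022 0 0.03; 0 0 0.025 0 0.03; 0 0 0.0265 0 0.03; 0 0 0.0265 0 0.03; 0 0 0.0265 0 0.03'; python3 -c "
from h import *
go(hk('s',-.06),.210)"
```

```text
time_s: 7.52
tool_pos: [0.6521, 0.1027, 0.2112]
tool_rot: [-180.0, -0.0, 173.0]
force: [-2.7, -0.7, 2.3]
grip_width: 0.0458
grasp_force: 20.0
d [-0.0025  0.0009  0.0012] turn 0.07
```

Contact (about 2 N up), so b is seated. Open slowly, then rise.

```bash
python3 -m handwheel '0 0 0 0 0.05; 0 0 0 0 0.055; 0 0 0 0 0.06; 0 0 0 0 0.07; 0 0 0 0 0.08; 0 0 0 0 0.087; 0 0 0 0 0.087; 0 0 0 0 0.087' 15;  python3 -m handwheel '0 0 -0.015 0 0.087; 0 0 -0.035 0 0.087; 0 0 -0.06 0 0.087; 0 0 -0.09 0 0.087; 0 0 -0.09 0 0.087'; python3 -c "
from h import *
go(hk('c',-.1),.300); go(hk('c',-.1),.212)"
```

```text
time_s: 8.18
tool_pos: [0.6526, 0.1033, 0.2111]
tool_rot: [180.0, 0.0, 173.0]
force: [0.7, -0.1, -0.0]
grip_width: 0.0833
grasp_force: 0.0
time_s: 8.6
tool_pos: [0.655, 0.1033, 0.308]
tool_rot: [179.8, 0.6, 173.0]
force: [-0.0, -0.3, 1.8]
grip_width: 0.0865
grasp_force: 0.0
d [ 0.0406 -0.1609  0.0071] turn 0.09
d [ 0.0414 -0.1612  0.0951] turn 0.09
```

```bash
python3 -m handwheel '0.01 -0.03 0 0 0.087; 0.02 -0.06 0 0 0.087; 0.03 -0.09 0 0 0.087; 0.041 -0.12 0 0 0.087; 0.041 -0.145 0 0 0.087; 0.041 -0.161 0 0 0.087; 0.041 -0.161 0 0 0.087; 0.041 -0.161 0 0 0.087'; python3 -c "
from h import *
c=load('w1.png')
for x in(-.1,-.095):print(proj(c,[np.r_[hk('c',x,y),.186] for y in(.04,-.04)]))
f=lambda x,y:(180+(x+.5)/5-.5,180+(y+.5)/5-.5)
print(f(147,400),f(550,400))
t=load('t3.png')
go(hk('c',-.1),.212)"
```

```text
time_s: 9.27
tool_pos: [0.5923, -0.0523, 0.3013]
tool_rot: [180.0, 0.0, 172.9]
force: [0.8, 0.3, 0.1]
grip_width: 0.0871
grasp_force: 0.0
[[290.53003377 256.59559164]
 [209.21619308 256.93161488]]
[[290.47666014 261.30850904]
 [209.48893283 261.63902778]]
(209.0, 259.6) (289.6, 259.6)
d [-0.0028  0.0011  0.0894] turn -0.03
```

```bash
python3 -m handwheel '-0.005 0.001 0.02 0 0.087; -0.005 0.001 0.045 0 0.087; -0.005 0.001 0.065 0 0.087; -0.005 0.001 0.08 0 0.087; -0.005 0.001 0.09 0 0.087; -0.005 0.001 0.09 0 0.087; -0.005 0.001 0.09 0 0.087'; python3 -c "
from h import *
go(hk('c',-.098),.211)"
```

```text
time_s: 9.85
tool_pos: [0.5976, -0.05, 0.211]
tool_rot: [180.0, -0.0, 173.1]
force: [-0.2, 0.3, 0.4]
grip_width: 0.0868
grasp_force: 0.0
d [ 0.0002 -0.0018 -0.    ] turn 0.19
```

```bash
python3 -m handwheel '0 -0.001 0 0 0.065; 0 -0.001 0 0 0.05; 0 -0.001 0 0 0.04; 0 -0.001 0 0 0.03; 0 -0.001 0 0 0.03; 0 -0.001 0 0 0.03; 0 -0.001 0 0 0.03; 0 -0.001 0 0 0.03' 20; python3 -m handwheel '0 0 0 0 0.03; 0 0 0 0 0.03; 0 0 0 0 0.03; 0 0 -0.01 0 0.03; 0 0 -0.02 0 0.03; 0 0 -0.027 0 0.03; 0 0 -0.027 0 0.03; 0 0 -0.027 0 0.03' ; python3 -c "
from h import *
go(hk('c',-.205),.237)"
```

```text
time_s: 10.52
tool_pos: [0.5973, -0.0523, 0.2111]
tool_rot: [-180.0, 0.0, 173.0]
force: [-0.4, 0.5, 1.0]
grip_width: 0.046
grasp_force: 20.0
time_s: 11.18
tool_pos: [0.5978, -0.0522, 0.2391]
tool_rot: [180.0, 0.1, 173.0]
force: [-0.2, -0.2, -0.1]
grip_width: 0.0462
grasp_force: 20.0
d [0.1076 0.0006 0.0019] turn 0.09
```

```bash
python3 -m handwheel '0.015 0 0 0 0.03; 0.032 0 0 0 0.03; 0.05 0 0 0 0.03; 0.068 0 0 0 0.03; 0.088 0 0 0 0.03; 0.107 0 0 0 0.03; 0.107 0 0 0 0.03; 0.107 0 0 0 0.03'; python3 -m handwheel '0 0.03 0 0 0.03; 0 0.06 0 0 0.03; 0 0.09 0 0 0.03; 0 0.12 0 0 0.03; 0 0.14 0 0 0.03; 0 0.159 0 0 0.03; 0 0.159 0 0 0.03; 0 0.159 0 0 0.03'; python3 -c "
from h import *
go(hk('s',-.118),.237)"
```

```text
time_s: 11.85
tool_pos: [0.4906, -0.0391, 0.2381]
tool_rot: [179.9, 0.0, 173.1]
force: [1.8, -0.3, -0.3]
grip_width: 0.0459
grasp_force: 20.0
time_s: 12.52
tool_pos: [0.5108, 0.1195, 0.2375]
tool_rot: [-179.9, -0.0, 173.2]
force: [-0.2, -0.3, -0.2]
grip_width: 0.0462
grasp_force: 20.0
d [-0.0868  0.0013  0.0004] turn 0.22
```

```bash
python3 -m handwheel '-0.012 0 0 0 0.03; -0.024 0 0 0 0.03; -0.038 0 0 0 0.03; -0.053 0 0 0 0.03; -0.07 0 0 0 0.03; -0.087 0.001 0 0 0.03; -0.087 0.001 0 0 0.03; -0.087 0.001 0 0 0.03'; python3 -c "
from h import *
go(hk('s',-.118),.211)"
```

```text
time_s: 13.18
tool_pos: [0.5973, 0.107, 0.2375]
tool_rot: [-179.9, -0.0, 172.9]
force: [0.1, -0.3, -0.1]
grip_width: 0.0458
grasp_force: 20.0
d [0.0006 0.0035 0.0265] turn -0.07
```

```bash
python3 -m handwheel '0 0.001 0.008 0 0.03; 0 0.002 0.016 0 0.03; 0 0.002 0.022 0 0.03; 0 0.002 0.025 0 0.03; 0 0.002 0.0265 0 0.03; 0 0.002 0.0265 0 0.03; 0 0.002 0.0265 0 0.03'; python3 -c "
from h import *
c=snap('side','s5.png'); cv2.imwrite('pics/s5c.png',cv2.resize(c['color'][150:250,190:320],None,fx=6,fy=6,interpolation=2))"
```

```text
time_s: 13.77
tool_pos: [0.5965, 0.1105, 0.2123]
tool_rot: [-180.0, -0.0, 173.0]
force: [-2.9, -2.1, 5.2]
grip_width: 0.046
grasp_force: 20.0
```

View pics/s5c.png

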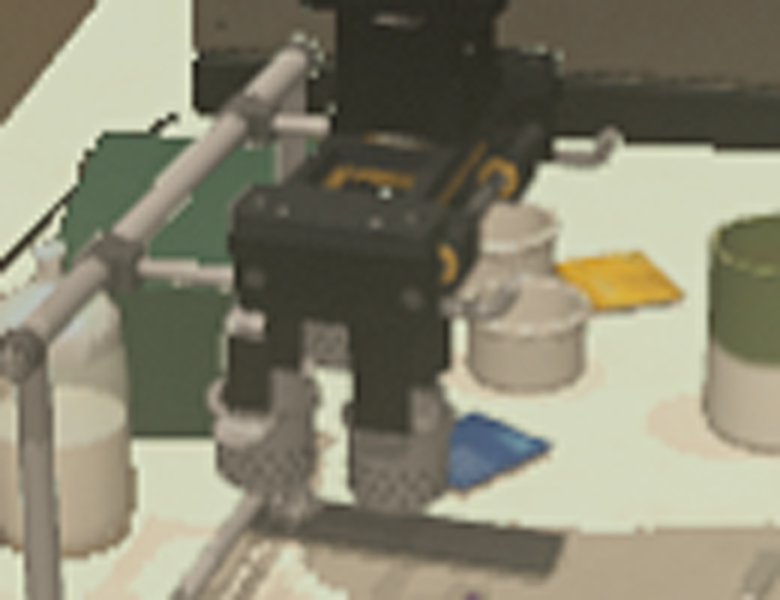

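Small b hangs at the back of the spare hook (crop 255,410). a is seated on it in front, with the prong running through at (200,272)–(490,300). I ease off the load, release and rise.

```bash
python3 -m handwheel '0 -0.0015 -0.001 0 0.03; 0 -0.0015 -0.001 0 0.05; 0 -0.0015 -0.001 0 0.055; 0 -0.0015 -0.001 0 0.065; 0 -0.0015 -0.001 0 0.08; 0 -0.0015 -0.001 0 0.087; 0 -0.0015 -0.001 0 0.087; 0 -0.0015 -0.001 0 0.087' 15;  python3 -m handwheel '0 0 -0.015 0 0.087; 0 0 -0.035 0 0.087; 0 0 -0.06 0 0.087; 0 0 -0.09 0 0.087; 0 0 -0.09 0 0.087'; python3 -c "
from h import *
go(hk('c',-.045),.300)"
```

```text
time_s: 14.48
tool_pos: [0.5969, 0.1095, 0.2125]
tool_rot: [-180.0, -0.0, 173.0]
force: [0.8, 1.2, 0.4]
grip_width: 0.0803
grasp_force: 0.0
time_s: 14.9
tool_pos: [0.5994, 0.1098, 0.3091]
tool_rot: [179.8, 0.5, 173.0]
force: [-0.2, -0.2, 0.5]
grip_width: 0.087
grasp_force: 0.0
d [-0.0704 -0.1608  0.0091] turn 0.09
```

```bash
python3 -m handwheel '-0.015 -0.03 0 0 0.087; -0.03 -0.06 0 0 0.087; -0.045 -0.09 0 0 0.087; -0.06 -0.12 0 0 0.087; -0.068 -0.145 0 0 0.087; -0.068 -0.161 0 0 0.087; -0.068 -0.161 0 0 0.087; -0.068 -0.161 0 0 0.087'; python3 -c "
from h import *
go(hk('c',-.045),.211)
c=snap('top','t6.png'); s=snap('side','s6.png')
cv2.imwrite('pics/f6.png',np.hstack([cv2.resize(c['color'][140:260,190:330],(400,343),interpolation=2),cv2.resize(s['color'][150:253,190:310],(400,343),interpolation=2)]))"
```

```text
time_s: 15.57
tool_pos: [0.6448, -0.0595, 0.3025]
tool_rot: [180.0, 0.0, 172.9]
force: [-0.4, 0.2, -0.1]
grip_width: 0.0872
grasp_force: 0.0
d [-0.0048  0.0018  0.0915] turn -0.04
```

View pics/f6.png

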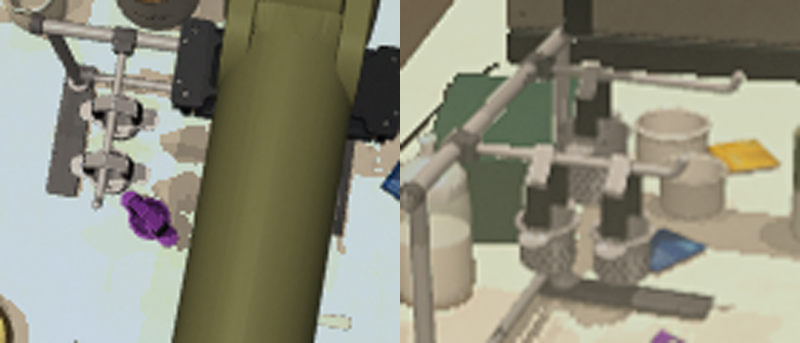

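Both small infusers hang on the spare hook (side half, 540,240 and 620,250), and the large one is alone on the crowded hook (595,130). Now the large one.

```bash
python3 -m handwheel '-0.004 0.001 0 0 0.087; -0.004 0.001 0.02 0 0.087; -0.004 0.001 0.045 0 0.087; -0.004 0.001 0.065 0 0.087; -0.004 0.001 0.08 0 0.087; -0.004 0.001 0.091 0 0.087; -0.004 0.001 0.091 0 0.087; -0.004 0.001 0.091 0 0.087'; python3 -c "
from h import *
go(hk('c',-.046),.211)"
```

```text
time_s: 16.33
tool_pos: [0.6491, -0.057, 0.2115]
tool_rot: [180.0, -0.0, 173.1]
force: [0.3, 0.3, 0.0]
grip_width: 0.0869
grasp_force: 0.0
d [ 0.0001 -0.0012  0.0005] turn 0.17
```

```bash
python3 -m handwheel '0 -0.001 0 0 0.065; 0 -0.001 0 0 0.05; 0 -0.001 0 0 0.04; 0 -0.001 0 0 0.03; 0 -0.001 0 0 0.03; 0 -0.001 0 0 0.03; 0 -0.001 0 0 0.03; 0 -0.001 0 0 0.03' 22; python3 -m handwheel '0 0 0 0 0.03; 0 0 0 0 0.03; 0 0 0 0 0.03; 0 0 -0.01 0 0.03; 0 0 -0.02 0 0.03; 0 0 -0.027 0 0.03; 0 0 -0.027 0 0.03; 0 0 -0.027 0 0.03' ; python3 -c "
from h import *
go(hk('c',-.21),.237)"
```

```text
time_s: 17.0
tool_pos: [0.6488, -0.0592, 0.2116]
tool_rot: [-180.0, 0.0, 173.0]
force: [-0.6, -0.1, 0.2]
grip_width: 0.0458
grasp_force: 22.0
time_s: 17.67
tool_pos: [0.6494, -0.059, 0.2397]
tool_rot: [180.0, 0.1, 173.0]
force: [-0.8, -0.1, -0.6]
grip_width: 0.0457
grasp_force: 22.0
d [0.1646 0.0011 0.0024] turn 0.1
```

```bash
python3 -m handwheel '0.02 0.0005 0 0 0.03; 0.044 0.0005 0 0 0.03; 0.068 0.001 0 0 0.03; 0.092 0.001 0 0 0.03; 0.116 0.001 0 0 0.03; 0.14 0.001 0 0 0.03; 0.164 0.001 0 0 0.03; 0.164 0.001 0 0 0.03'; python3 -c "
from h import *
go([.4695,-.285],.237)"
```

```text
time_s: 18.33
tool_pos: [0.4823, -0.0377, 0.2382]
tool_rot: [179.9, -0.2, 173.1]
force: [-0.4, -0.2, -0.2]
grip_width: 0.0456
grasp_force: 22.0
d [-0.0171 -0.247   0.0007] turn 0.12
```

```bash
python3 -m handwheel '-0.002 -0.035 0 0 0.03; -0.004 -0.07 0 0 0.03; -0.007 -0.105 0 0 0.03; -0.01 -0.14 0 0 0.03; -0.013 -0.175 0 0 0.03; -0.015 -0.205 0 0 0.03; -0.017 -0.23 0 0 0.03; -0.017 -0.246 0 0 0.03'; python3 -m handwheel '0 0 0 0 0.03; 0 0 0 0 0.03; 0 0 0 0 0.03'; python3 -c "
from h import *
go([.469,-.285],.178)
c=snap('wrist','w7.png'); print(proj(c,[[.469,-.285,.101]]))
# fit mouth/rim from top0 for check: green mask
t=load('top0.png')['color']; h=cv2.cvtColor(t,cv2.COLOR_BGR2HSV)[225:275,335:385]
m=((h[...,0]>18)&(h[...,0]<50)&(h[...,1]>80)&(h[...,2]<140)).astype(np.uint8)
for r in m[::2]: print(''.join('.#'[v] for v in r))"
```

```text
time_s: 19.0
tool_pos: [0.4727, -0.2881, 0.2385]
tool_rot: [-179.9, 0.0, 172.8]
force: [0.4, -0.1, -0.7]
grip_width: 0.0458
grasp_force: 22.0
time_s: 19.25
tool_pos: [0.4738, -0.2833, 0.2382]
tool_rot: [180.0, -0.0, 173.1]
force: [0.2, 0.6, -0.8]
grip_width: 0.046
grasp_force: 22.0
d [ 0.0045 -0.0023  0.0602] turn 0.16
[[268.0318639  205.40225683]]
..................................................
..................................................
..................................................
..................................................
..................................................
..................................................
..................................................
......................##############..............
..................####################............
................########################..........
...............##########################.........
..............############################........
..............############################........
..............############################........
..............############################........
..............###########################.........
...............#########################..........
.................######################...........
...................#################..............
......................##########..................
.......................#####......................
.......................####.......................
......................####........................
....................######........................
..................................................
```

```bash
python3 -m handwheel '0.0045 -0.0033 0.015 0 0.03; 0.0045 -0.0033 0.035 0 0.03; 0.0045 -0.0033 0.05 0 0.03; 0.0045 -0.0033 0.05 0 0.03; 0.0045 -0.0033 0.05 0 0.03; 0.0045 -0.0033 0.05 0 0.03'; python3 -c "
from h import *
go([.469,-.286],.128)
c=snap('side','s7.png'); t=snap('top','t7.png')
o=env.get_obs()['tool_pos']; print('tcp',o)
# rim left/right check in side view: green body edges by row
g=c['color']; h=cv2.cvtColor(g,cv2.COLOR_BGR2HSV)
for r in (200,203,206):
  row=g[r,295:350].astype(int).tolist(); print(r,[''.join('%d,%d,%d'%tuple(p)) for p in row[::1]][8:50:2])
print(proj(c,[[.469,-.286,.101]]),proj(c,[o-[0,0,.078]]))"
```

```text
time_s: 19.8
tool_pos: [0.4692, -0.2866, 0.1895]
tool_rot: [-180.0, 0.1, 173.1]
force: [-0.1, -0.3, -0.4]
grip_width: 0.0456
grasp_force: 22.0
d [0.0004 0.0006 0.0615] turn 0.17
tcp [ 0.46931514 -0.28713954  0.18987104]
200 ['143,167,179', '164,191,194', '124,149,162', '61,86,86', '69,99,98', '70,103,103', '73,105,104', '72,106,104', '72,107,106', '71,107,106', '72,107,105', '71,106,104', '71,104,102', '70,102,101', '70,102,99', '97,121,130', '140,165,179', '138,164,177', '107,134,143', '70,111,107', '133,158,172']
203 ['188,216,212', '191,218,213', '121,146,161', '66,91,91', '70,100,100', '72,103,103', '72,105,104', '73,106,105', '75,108,107', '75,108,107', '73,107,106', '73,107,105', '72,105,104', '70,102,101', '66,94,93', '111,136,147', '138,163,177', '137,162,175', '139,164,178', '65,98,96', '119,146,157']
206 ['190,216,212', '190,216,212', '174,202,198', '79,106,109', '71,100,101', '72,104,103', '75,107,105', '75,107,106', '74,107,108', '76,110,109', '74,108,106', '74,108,107', '73,105,105', '71,103,102', '68,97,96', '163,190,189', '160,187,192', '152,178,186', '138,163,178', '69,99,98', '126,150,164']
[[321.22789937 189.87937833]] [[321.33453551 186.40599488]]
```

```bash
python3 -m handwheel '0 0 0.007 0 0.03; 0 0 0.014 0 0.03; 0 0 0.021 0 0.03; 0 0 0.028 0 0.03; 0 0 0.035 0 0.03; 0 0 0.035 0 0.03'; python3 -c "
from h import *
go([.469,-.286],.128)"
```

```text
time_s: 20.4
tool_pos: [0.4673, -0.2866, 0.1515]
tool_rot: [180.0, -0.2, 173.0]
force: [0.3, 0.1, -0.7]
grip_width: 0.0459
grasp_force: 22.0
d [-0.0017  0.0007  0.0235] turn 0.08
```

```bash
python3 -m handwheel '-0.0005 0 0.006 0 0.03; -0.001 0 0.012 0 0.03; -0.001 0 0.017 0 0.03; -0.001 0 0.02 0 0.03; -0.001 0 0.02 0 0.03; -0.001 0 0.02 0 0.03'; python3 -c "
from h import *
go([.469,-.286],.128)"
```

```text
time_s: 20.9
tool_pos: [0.469, -0.2872, 0.1331]
tool_rot: [180.0, -0.1, 173.0]
force: [-0.8, -0.5, -1.6]
grip_width: 0.046
grasp_force: 22.0
d [0.0001 0.0012 0.0051] turn 0.08
```

```bash
python3 -m handwheel '0 0.0005 0.001 0 0.03; 0 0.0005 0.002 0 0.03; 0 0.0005 0.003 0 0.03; 0 0.0005 0.004 0 0.03; 0 0.0005 0.004 0 0.03; 0 0.0005 0.004 0 0.03'; python3 -m handwheel '0 0 0.0005 0 0.03; 0 0 0.001 0 0.03; 0 0 0.001 0 0.03;  0 0 0.001 0 0.03'
```

```text
time_s: 21.4
tool_pos: [0.4694, -0.2869, 0.1295]
tool_rot: [-180.0, 0.0, 173.0]
force: [-1.9, -0.6, -0.6]
grip_width: 0.0459
grasp_force: 22.0
time_s: 21.73
tool_pos: [0.4695, -0.2868, 0.1285]
tool_rot: [-180.0, 0.0, 173.0]
force: [-2.0, -0.6, 0.7]
grip_width: 0.0459
grasp_force: 22.0
```

```bash
python3 -m handwheel '0 0 0.0005 0 0.03; 0 0 0.001 0 0.03; 0 0 0.001 0 0.03;  0 0 0.001 0 0.03'
```

```text
time_s: 22.07
tool_pos: [0.4694, -0.2869, 0.1276]
tool_rot: [-180.0, -0.0, 173.0]
force: [-2.8, -1.3, 1.9]
grip_width: 0.0463
grasp_force: 22.0
```

Same contact signature as when the small ones seated, at the expected height (0.128), so the wings are on the rim. Release.

```bash
python3 -m handwheel '0 0 -0.0005 0 0.04; 0 0 -0.0005 0 0.048; 0 0 -0.0005 0 0.052; 0 0 -0.0005 0 0.06; 0 0 -0.0005 0 0.07; 0 0 -0.0005 0 0.08; 0 0 -0.0005 0 0.087; 0 0 -0.0005 0 0.087' 10; python3 -m handwheel '0 0 0 0 0.087; 0 0 0 0 0.087; 0 0 -0.01 0 0.087; 0 0 -0.03 0 0.087; 0 0 -0.06 0 0.087; 0 0 -0.09 0 0.087; 0 0 -0.12 0 0.087; 0 0 -0.15 0 0.087'; python3 -m handwheel '0 0.03 0 0 0.087; 0 0.06 0 0 0.087; 0 0.09 0 0 0.087; 0 0.12 0 0 0.087; 0 0.15 0 0 0.087; 0 0.15 0 0 0.087'
python3 - <<'E'
from h import *
s=snap('side','s8.png');t=snap('top','t8.png');w=snap('wrist','w8.png')
P=[.469,-.286,.103]
for n,c in(('side',s),('top',t),('wrist',w)): print(n,proj(c,[P]).round(1))
a=lambda c,u,v,r:cv2.resize(c['color'][v-r:v+r,u-r:u+r],(390,390),interpolation=2)
cv2.imwrite('pics/f8.png',np.hstack([a(s,322,190,32),a(t,362,252,30)]))
E
```

```text
time_s: 22.73
tool_pos: [0.4695, -0.2867, 0.128]
tool_rot: [180.0, 0.0, 173.0]
force: [0.2, 0.3, 0.4]
grip_width: 0.0775
grasp_force: 0.0
time_s: 23.4
tool_pos: [0.4691, -0.2869, 0.2804]
tool_rot: [-180.0, 0.1, 173.0]
force: [0.4, -0.5, -1.0]
grip_width: 0.0869
grasp_force: 0.0
time_s: 23.9
tool_pos: [0.4889, -0.1306, 0.2787]
tool_rot: [179.8, 0.0, 173.6]
force: [0.2, 0.9, -0.2]
grip_width: 0.0868
grasp_force: 0.0
side [[321.3 189.3]]
top [[363.8 249.9]]
wrist [[112.5 198.9]]
```

My picture budget is used up, so I check the result numerically by projecting the expected sleeves and peak and comparing them with dark-pixel masks.

Run:
```python
from h import *
s=load('s8.png');s0=load('side0.png');t=load('t8.png')
a=np.radians(YAW);y=np.array([-np.sin(a),np.cos(a)])
O=np.array([.469,-.286,.101])
for n,c in(('s',s),('t',t)):
  print(n,'sleeve bot/top +y,-y',proj(c,[O+np.r_[y*k*.019,z] for k in(1,-1) for z in(.006,.038)]).round(0).tolist(),'peak',proj(c,[O+[0,0,.06]]).round(0).tolist(),'wings',proj(c,[O+np.r_[y*k*.046,.002] for k in(1,-1)]).round(0).tolist())
m=s['color'][155:226,300:350].max(2)
print('side rows155+, cols300+')
for i,r in enumerate(m[::2]): print(155+2*i,''.join('#' if v<75 else '+' if v<120 else '.' for v in r))
m=t['color'][226:276,338:388].max(2)
print('top rows226+, cols338+')
for i,r in enumerate(m[::2]): print(226+2*i,''.join('#' if v<60 else '+' if v<110 else '-' if v<160 else '.' for v in r))
# mug body shift before/after
for r in(205,212,218):
  for c in(s0,s):
    v=c['color'][r,295:350].astype(float).max(1); print(r,v.round().astype(int)[8:44:2])
```

```text
s sleeve bot/top +y,-y [[320.0, 190.0], [321.0, 181.0], [322.0, 186.0], [323.0, 176.0]] peak [[322.0, 171.0]] wings [[318.0, 195.0], [324.0, 184.0]]
t sleeve bot/top +y,-y [[358.0, 249.0], [360.0, 248.0], [370.0, 251.0], [373.0, 250.0]] peak [[368.0, 249.0]] wings [[348.0, 248.0], [379.0, 252.0]]
side rows155+, cols300+
155 ++++++########+++++++++++++++++++++++++++++++++++.
157 ++++++#######++++++++++++++++++++++++++++++++++++.
159 ++++++#######+.++++++++++++++++++++++++++++++++++.
161 +++++.#######++++++++++++++++++++++++++++++++++++.
163 ++++++++++++#+++++++++++++++++++++++++++++++++++..
165 ###############+++++++++++++++++++++++++++++++++..
167 ###############################################...
169 ###############################################...
171 ###################++##########################...
173 ##################......+######################...
175 .......................++######################...
177 .......................#+......#####+.............
179 .......................##....##++++###............
181 ..................+++++#+.........................
183 ....
[... 2367 characters left out ...]
............
268 +++++++++++##+-..---+++++-........................
270 +++++++++++#+.....++#++++.........................
272 ++++++++++##-.....-++#+-..........................
274 ++++++++++##......................................
205 [216 217 202 100 103 107 108 110 110 111 111 111 110 107 100 183 215 214]
205 [179 180 118  93  94  97  97  98  98 102 109 108 105 103 100 219 214 215]
212 [215 218 183 162 175 185 188 189 189 189 188 187 186 180 159 201 217 173]
212 [177 180 136 153 159 165 167 166 166 192 189 188 184 176 172 177 166 177]
218 [213 215 147 165 176 183 188 191 192 192 191 189 185 175 150 166 166 186]
218 [158 155 137 155 160 164 166 186 178 191 190 187 181 170 156 164 167 179]
```

The sleeves (320, 183–190), near wing (318,194) and far wing (379,251) all appear where a seated, level infuser puts them. The mug's edges haven't moved. Handing in.

```bash
python3 -m handwheel '0 0 0 0 0.087; 0 0 0 0 0.087; 0 0 0 0 0.087; 0 0 0 0 0.087' && python3 -c "
from cell import env
print(env.sign_off())"
```

```text
time_s: 24.38
tool_pos: [0.4874, -0.1387, 0.2781]
tool_rot: [-180.0, 0.0, 173.0]
force: [-0.7, -0.9, -1.5]
grip_width: 0.0869
grasp_force: 0.0
the job is handed in; nothing more can be done
None
```

Job handed in at 24.4 s: both small infusers hang on the spare hook and the large one sits in the mug with its wings on the rim; I checked that last placement only by measuring pixels, as my ten views were used up, and sign-off returned no verdict.

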